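# Find the rattling tile tin and hold it out

## Task

One of the three closed tins in the wooden tray was packed badly, and its contents slide about inside. Lift the tins one at a time and shake them, or tip them end to end, until you find the one that rattles; every tin that does not goes back into its own notch in the tray, lying flat. Hold the rattling one out level for a colleague to take, well above the bench and beyond the tray's far edge, and finish still holding it there; leave the other things on the bench where they are.

Things in the scene. Friction and masses are not known exactly. Their poses are not given: they have to be found in the camera images.
- tray: Fixed plywood tray, 206 mm (x, away from the robot) by 250 mm (y), board 8 mm thick; origin under its middle, on the bench. Along its near and far edges, from 49 to 91 mm off the middle, runs a rail (top 22 mm above the bench) notched for the ends of three tins, which lie along x at y = +84, 0, -84 mm on the board with 3 mm play. Bare board between the rails. Far edge: x = +103 mm.
- tin_a_mid (a point): Middle of one of three closed slim steel tins that look alike, 148 mm long (x axis), 40 mm wide (y), 44 mm high (z up): half-way along, across and up (22 mm above the underside). At first in the tray's left (y = +84 mm) notch. Mass 0.33 to 0.40 kg. Pinch it from above across its width, half-way along: 44 mm are free between neighbouring tins there. The lid does not open.
- tin_b_mid (a point): Middle of one of three closed slim steel tins that look alike, 148 mm long (x axis), 40 mm wide (y), 44 mm high (z up): half-way along, across and up (22 mm above the underside). At first in the tray's middle (y = 0) notch. Mass 0.33 to 0.40 kg. Pinch it from above across its width, half-way along: 44 mm are free between neighbouring tins there. The lid does not open.
- tin_c_mid (a point): Middle of one of three closed slim steel tins that look alike, 148 mm long (x axis), 40 mm wide (y), 44 mm high (z up): half-way along, across and up (22 mm above the underside). At first in the tray's right (y = -84 mm) notch. Mass 0.33 to 0.40 kg. Pinch it from above across its width, half-way along: 44 mm are free between neighbouring tins there. The lid does not open.
- tin_a: The left tin; origin at the middle of its underside. All tins: a 200 g stack of glazed tile chips lies inside. In two tins it is packed tight and cannot move. In one (any of the three, not to be seen) it is a short stack that slides: see tin_b.
- tin_b: The middle tin; origin at the middle of its underside. A loose stack starts in the middle of its tin, slides when the tin's length is tipped more than about 16 degrees (or jerked lengthwise), knocks against the end about 40 mm from the middle, and stays there when the tin is level again: the moment about a grip at mid-length then is 0.08 N m, either way round; packed tins stay in balance.
- tin_c: The right tin; origin at the middle of its underside. An empty tin weighs 0.13 to 0.20 kg, so weight does not tell them apart.
- mug: White mug, 92 mm across and 95 mm high, to the left on the near part of the bench; bystander, origin under its middle.
- disc_tile_t: Round blue tile, 52 mm, 7 mm thick, lying to the left of the turntable; bystander.
- hex_tile_k: Green hexagon tile, 57 mm, 7 mm thick, lying between the robot and the tray; bystander.
- wedge_yellow: Plastic tile wedge, 49 x 38 x 14 mm, lying between the robot and the tray; bystander.
- scissors: Scissors, 199 mm long, 9 mm high, lying behind the turntable; bystander.

How it is judged:
By the outcome, as a careful person would: the job done as asked, in the order asked, and still so for the second after the job is handed in, while the arm keeps its last pose, push and grip.
It also fails if it takes over 72 s, if anything falls off the work surface, if the arm or the gripper's body presses on something with over 40 N, if the wrist force passes 120 N, or if a joint passes its speed limit or range.

## Robot

A 6-joint arm with a two-finger parallel gripper is mounted at the origin on a cart in front of the work surface, level with it; the furniture and walls round the work are solid. World frame = base frame: x ahead of the robot, y to its left, z up, the work surface at z = 0. Lengths are in mm, angles in degrees, forces in N, time in s.
With the tool pointing down it reaches from about 400 to 925 mm from the base axis. Payload 12.5 kg.
Tool frame: the origin (TCP) lies at the very end of the fingers, on their centre line; the grasp point (between the pads) lies 19 mm behind it; z points along the fingers, y is the line along which they close (so a half turn about z gives the same grasp; the last joint's range is limited). The gripper opens to 95 mm and grips with 3 to 60 N. Pads are 20 mm wide; open, the fingers measure 119 mm over their backs; the gripper's body (75 mm by 180 mm) begins 59 mm behind the grasp point.
Start: joints at [-79.962, 28.126, 89.318, -0, 62.55, -6.05], TCP at [173.225, -600.533, 214.661] pointing down, gripper open.
Joint ranges: [-177.58, 177.58], [-47.91, 125.51], [2.72, 160], [-65.01, 245.01], [3.68, 167.84], [-153.87, 153.87]. Speed limits (degrees/s): [127.2, 127.2, 159.86, 180, 180, 180].

## Interface

Orientations are given as a 3x3 rotation matrix whose columns are the frame's x, y, z axes.
In Python, from workcell import ctrl gives the robot as it stands. The module is installed in compiled form; this text tells all that it offers.
- The arm moves only by the shell command python3 -m creep 'ROWS' [OPENING] [FORCE]. ROWS is JSON, a list of rows, each an object with "travel": the shift along the tool's x, y, z normalised to -1 to 1, where 1 is 0.04 m, a list of three; "dr": the turn, a rotation vector about the tool's x, y, z normalised to -1 to 1, where 1 is 8 degrees, a list of three. In form: [{"travel": [dx, dy, dz], "dr": [wx, wy, wz]}, ...]. A call has 1 to 10 rows; each row shifts and turns the commanded pose from where the row before left it, along the tool's axes as they then stand; what a row does not reach is not made up. A row lasts 1/8 s, in which the tool goes at most 62.5 mm and 10.7 degrees, less where a joint would pass 70% of its speed; a pose out of reach is approached as far as the arm can. A call with a number of a shift or a turn outside -1 to 1 is refused whole. A call with a gripper value outside its range is refused whole. OPENING is the opening, from -1 (shut) to 1 (fully open), set as the call begins (- or left out, the last holds). The fingers move at their own pace and stop on an object; FORCE is the grip in N (left out, the last holds). Time passes only in rows, so rows that do not move let the fingers close. It gives the time, the measured TCP pose, the force, the opening and the grip force at its end, in the units of the state.
- ctrl.observe(): the state, without advancing time (a new reading comes with each control period).
- ctrl.snapshot(name): name is "scene" or "top"; returns a dict with "img" (400x640x3 uint8, red, green, blue), "camera_matrix" (3x3 intrinsics, pixels), "k1" (the pictures are not rectified: a ray, as slopes to the right and down, at radius r is drawn at 1 + k1 r^2 times it, then the intrinsics apply), "xyz" and "rotation" of the camera in the world. Camera axes: x right, y down, z forward; pixel columns grow to the right and rows downward; lengths in mm; the calibration is good to about 2 mm. A picture is of the moment at which its call begins. There is no depth.
- ctrl.close_job(): hands the job in; it is judged then, once.
The state is a dict: "clock": time; "joint_positions": joint angles; "joint_vel": joint speeds; "effort": joint torques, N m; "eef_pos": TCP position; "tool_rot": TCP orientation; "ft_force": force on the tool from outside, world axes, zero at the start; "moment": the same for the moment, N m; "grip_width": finger opening in mm; "grip_force": force on a finger pad.
Only numpy, scipy, OpenCV 4.12 (cv2) and the standard library are available. Lean on these libraries where they do the work, as an engineer would, in place of code of your own. Each camera call takes 0.05 s, during which the arm holds its last target. There are 200 camera calls.

## Working session

There is one attempt and no reset: what is moved stays moved. The work goes in short steps, Python scripts to look and compute and a shell command to move; the robot and the scene stay as the last step left them, time stands still between calls to the robot, and variables do not carry over. Pictures are saved under pics/ and viewed, at most 10 in all, crops included, and the job is handed in when it is done.

```bash
mkdir -p pics; python3 - <<'E'
from workcell import ctrl
import cv2,numpy as np
for n in("scene","top"):
    s=ctrl.snapshot(n);cv2.imwrite(f"pics/{n}0.png",s["img"][:,:,::-1])
    print(n,s["camera_matrix"],s["k1"],s["xyz"],s["rotation"])
o=ctrl.observe();print({k:np.round(v,3).tolist() for k,v in o.items()})
E
```

```text
scene [[450.50016984   0.         325.41897998]
 [  0.         450.50016984 198.35495876]
 [  0.           0.           1.        ]] -0.0781360959749551 [ 986.62730902 -397.64437492 1152.4856328 ] [[ 0.66560973  0.66119378 -0.34610183]
 [ 0.74629939 -0.58910946  0.30981812]
 [ 0.00095795 -0.46451354 -0.8855655 ]]
top [[489.36067423   0.         328.62796845]
 [  0.         489.36067423 200.20726946]
 [  0.           0.           1.        ]] -0.05501384820615455 [ 335.10492243  -24.75144602 1182.27852598] [[ 0.0238129  -0.98523121  0.16956537]
 [-0.99952716 -0.02016311  0.0232142 ]
 [-0.01945239 -0.17003799 -0.9852455 ]]
{'clock': 0.1, 'joint_positions': [-79.963, 28.159, 89.347, 0.001, 62.552, -6.05], 'joint_vel': [0.015, -0.054, -0.037, -0.001, -0.134, -0.048], 'effort': [0.004, -61.362, -25.861, 0.069, 0.047, -0.0], 'eef_pos': [173.175, -600.288, 214.13], 'tool_rot': [[0.961, 0.277, -0.0], [0.277, -0.961, 0.001], [0.0, -0.001, -1.0]], 'ft_force': [0.342, -0.37, -0.026], 'moment': [0.014, 0.082, -0.027], 'grip_force': 0.0, 'grip_width': 95.062}
```

View pics/top0.png

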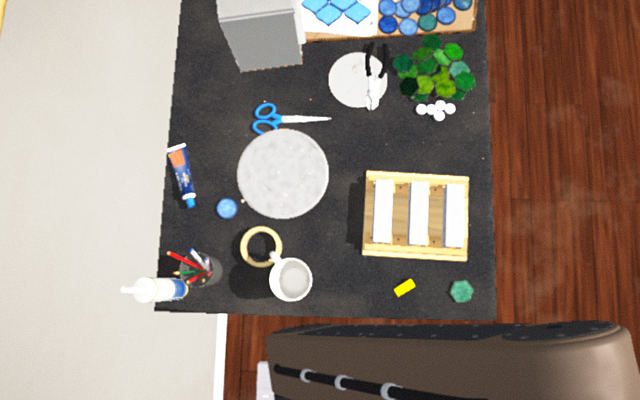

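View pics/scene0.png

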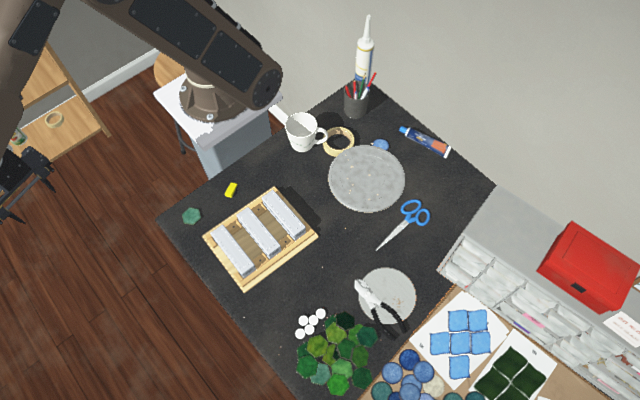

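The top view shows the tray at about (364–468, 171–261), with the white tins at columns ~383, 419 and 455, rows 178–247. The wedge is at (404,288) and the hex at (460,291). The scene view agrees: tins at about (233,250), (259,232) and (284,215).

```bash
cat >h.py <<'E'
from workcell import ctrl
import cv2,numpy as np
def ray(s,px,z):
    K=s["camera_matrix"];d=(np.array(px,float).reshape(-1,2)-K[:2,2])/K[0,0]
    n=cv2.undistortPoints(np.array(px,float).reshape(-1,1,2),K,np.array([s["k1"],0,0,0,0])).reshape(-1,2)
    v=np.c_[n,np.ones(len(n))]@np.array(s["rotation"]).T
    c=np.array(s["xyz"]);return c+v*((z-c[2])/v[:,2])[:,None]
def tins(n,box):
    s=ctrl.snapshot(n);im=s["img"];hsv=cv2.cvtColor(im,cv2.COLOR_RGB2HSV)
    m=cv2.inRange(hsv,(0,0,170),(179,60,255)) ;mm=np.zeros_like(m);x0,y0,x1,y1=box;mm[y0:y1,x0:x1]=m[y0:y1,x0:x1]
    cs,_=cv2.findContours(mm,cv2.RETR_EXTERNAL,cv2.CHAIN_APPROX_NONE)
    for c in cs:
        if cv2.contourArea(c)>300:
            p=ray(s,c,52)[:,:2].astype(np.float32);print(n,cv2.boundingRect(c),[np.round(q,1) for q in cv2.minAreaRect(p)])
E
python3 - <<'E'
from h import *
tins("top",(360,165,475,265));tins("scene",(200,180,320,295))
s=ctrl.snapshot("top");h=cv2.cvtColor(s["img"],cv2.COLOR_RGB2HSV)
# tray outline via wood colour
m=cv2.inRange(h,(10,30,110),(35,255,255));m[:165]=0;m[265:]=0;m[:,:355]=0;m[:,475:]=0
c=max(cv2.findContours(m,0,1)[0],key=cv2.contourArea);print("tray",[np.round(q,1) for q in cv2.minAreaRect(ray(s,c,22)[:,:2].astype(np.float32))])
E
```

```text
top (444, 183, 24, 65) [array([ 501.5, -295. ]), array([151.2,  52.3]), np.float64(0.1)]
top (409, 180, 21, 66) [array([ 505.5, -208.9]), array([ 43.5, 151.9]), np.float64(87.6)]
top (372, 178, 22, 66) [array([ 508.7, -124.3]), array([ 45.3, 152.5]), np.float64(87.7)]
scene (210, 224, 44, 54) [array([ 506.1, -296.4]), array([ 43.6, 157.7]), np.float64(87.5)]
scene (236, 207, 44, 52) [array([ 510.7, -213.2]), array([ 44.9, 159.3]), np.float64(87.6)]
scene (261, 190, 44, 52) [array([ 516.7, -130.6]), array([ 47.1, 164.2]), np.float64(87.7)]
tray [array([ 503.7, -206.9]), array([251. , 209.1]), np.float64(87.6)]
```

```bash
cat >>h.py <<'E'
from scipy.spatial.transform import Rotation as R
def to(x,y,z,yaw=-2.4,pitch=0):
    "shift (units of 40 mm, current tool axes) and then turn (units of 8 deg) to a tool pose; pitch about tool y"
    o=ctrl.observe();T=np.array(o["tool_rot"]);c,s=np.cos(np.radians(yaw)),np.sin(np.radians(yaw))
    G=np.array([[c,s,0],[s,-c,0],[0,0,-1]])@R.from_euler('y',pitch,degrees=True).as_matrix()
    print("shift",np.round(T.T@(np.array([x,y,z])-o["eef_pos"])/40,3),"turn",np.round(R.from_matrix(T.T@G).as_rotvec(degrees=True)/8,3),
     "pos",np.round(o["eef_pos"],1),"t",round(o["clock"],2),"w",round(o["grip_width"],1),"g",round(o["grip_force"],1),"F",np.round(o["ft_force"],2),"M",np.round(o["moment"],3))
E
python3 -m creep '[{"travel":[1,-0.5,0.16],"dr":[0,0,0]},{"travel":[1,-0.5,0.16],"dr":[0,0,0]},{"travel":[1,-0.5,0.16],"dr":[0,0,0]},{"travel":[1,-0.5,0.16],"dr":[0,0,0]},{"travel":[1,-0.5,0.16],"dr":[0,0,0]},{"travel":[1,-0.5,0.16],"dr":[0,0,0]},{"travel":[1,-0.5,0.16],"dr":[0,0,0]},{"travel":[1,-0.5,0.16],"dr":[0,0,0]},{"travel":[1,-0.5,0.16],"dr":[0,0,0]},{"travel":[1,-0.5,0.16],"dr":[0,0,0]}]' 0.5 30
python3 -m creep '[{"travel":[0,0,0],"dr":[0,0,0.77]},{"travel":[0,0,0],"dr":[0,0,0.77]},{"travel":[0,0,0],"dr":[0,0,0.77]},{"travel":[0,0,0],"dr":[0,0,0]}]'
python3 -c "
from h import *
to(503,-295,14)
s=ctrl.snapshot('top');cv2.imwrite('pics/t1.png',cv2.resize(s['img'][150:280,340:500,::-1],None,fx=4,fy=4))"
```

```text
clock: 1.5
eef_pos: [503.1, -296.4, 150.4]
tool_rot: [[0.961, 0.277, 0.0], [0.277, -0.961, -0.0], [-0.0, 0.0, -1.0]]
ft_force: [0.3, 0.0, 0.4]
grip_width: 71.3
grip_force: 0.0
clock: 2.0
eef_pos: [502.2, -297.5, 150.6]
tool_rot: [[0.999, -0.041, -0.0], [-0.041, -0.999, -0.0], [-0.0, 0.0, -1.0]]
ft_force: [-0.5, 0.6, 0.4]
grip_width: 71.5
grip_force: 0.0
shift [ 0.019 -0.063  3.414] turn [0.    0.    0.007] pos [ 502.2 -297.5  150.6] t 2.0 w 71.5 g 0.0 F [-0.46  0.57  0.41] M [0.033 0.006 0.005]
```

View pics/t1.png

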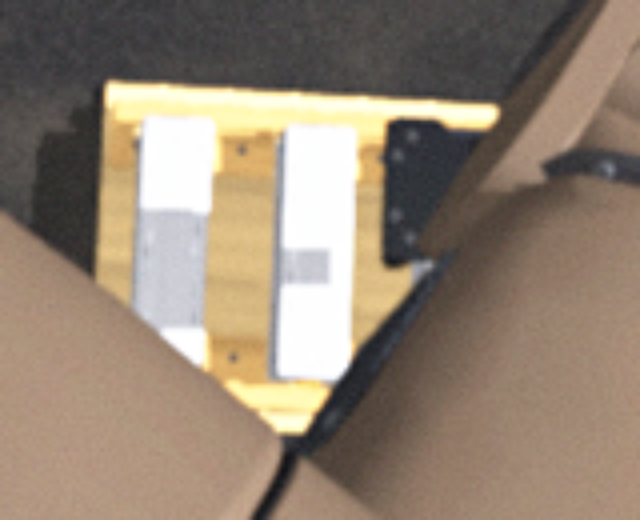

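The crop shows the gripper body over tin C, with A and B still in their notches. I'm lowering now, then closing and lifting.

```bash
python3 -m creep '[{"travel":[0.02,-0.06,0.9],"dr":[0,0,0]},{"travel":[0,0,0.9],"dr":[0,0,0]},{"travel":[0,0,0.9],"dr":[0,0,0]},{"travel":[0,0,0.5],"dr":[0,0,0]},{"travel":[0,0,0.2],"dr":[0,0,0]},{"travel":[0,0,0],"dr":[0,0,0]}]'
python3 -m creep '[{"travel":[0,0,0],"dr":[0,0,0]},{"travel":[0,0,0],"dr":[0,0,0]},{"travel":[0,0,0],"dr":[0,0,0]},{"travel":[0,0,0],"dr":[0,0,0]}]' -1 40
python3 -c "
from h import *
to(503,-295,260)"
```

```text
clock: 2.8
eef_pos: [503.0, -295.2, 14.7]
tool_rot: [[0.999, -0.041, -0.0], [-0.041, -0.999, 0.0], [-0.0, -0.0, -1.0]]
ft_force: [0.6, 0.4, 0.1]
grip_width: 71.1
grip_force: 0.0
clock: 3.3
eef_pos: [503.1, -295.2, 15.0]
tool_rot: [[0.999, -0.042, 0.0], [-0.042, -0.999, -0.0], [0.0, 0.0, -1.0]]
ft_force: [-0.5, 0.5, 3.1]
grip_width: 39.8
grip_force: 40.0
shift [-1.000e-03 -2.000e-03 -6.126e+00] turn [ 0.002 -0.003  0.002] pos [ 503.1 -295.2   15. ] t 3.3 w 39.8 g 40.0 F [-0.53  0.55  3.14] M [ 0.178  0.075 -0.006]
```

```bash
python3 -m creep '[{"travel":[0,0,-0.4],"dr":[0,0,0]},{"travel":[0,0,-0.8],"dr":[0,0,0]},{"travel":[0,0,-1],"dr":[0,0,0]},{"travel":[0,0,-1],"dr":[0,0,0]},{"travel":[0,0,-0.8],"dr":[0,0,0]},{"travel":[0,0,-0.4],"dr":[0,0,0]},{"travel":[0,0,0],"dr":[0,0,0]},{"travel":[0,0,0],"dr":[0,0,0]},{"travel":[0,0,0],"dr":[0,0,0]}]'
python3 -c "
from h import *
to(503,-295,190)"
python3 -m creep '[{"travel":[0,0,0],"dr":[0,0.8,0]},{"travel":[0,0,0],"dr":[0,1,0]},{"travel":[0,0,0],"dr":[0,1,0]},{"travel":[0,0,0],"dr":[0,0.8,0]},{"travel":[0,0,0],"dr":[0,0,0]},{"travel":[0,0,0],"dr":[0,0,0]},{"travel":[0,0,0],"dr":[0,0,0]},{"travel":[0,0,0],"dr":[0,0,0]}]'
python3 -c "
from h import *
to(503,-295,190)"
python3 -m creep '[{"travel":[0,0,0],"dr":[0,-0.8,0]},{"travel":[0,0,0],"dr":[0,-1,0]},{"travel":[0,0,0],"dr":[0,-1,0]},{"travel":[0,0,0],"dr":[0,-0.8,0]},{"travel":[0,0,0],"dr":[0,0,0]},{"travel":[0,0,0],"dr":[0,0,0]},{"travel":[0,0,0],"dr":[0,0,0]}]'
python3 -c "
from h import *
to(503,-295,190)"
```

```text
clock: 4.42
eef_pos: [502.7, -294.9, 189.4]
tool_rot: [[0.999, -0.042, -0.002], [-0.042, -0.999, 0.001], [-0.002, -0.001, -1.0]]
ft_force: [0.5, -0.7, -3.8]
grip_width: 40.0
grip_force: 40.0
shift [ 0.008  0.002 -0.016] turn [-0.008  0.013  0.001] pos [ 502.7 -294.9  189.4] t 4.42 w 40.0 g 40.0 F [ 0.51 -0.7  -3.85] M [ 0.013  0.028 -0.014]
clock: 5.42
eef_pos: [503.4, -295.0, 190.6]
tool_rot: [[0.876, -0.041, 0.481], [-0.036, -0.999, -0.02], [0.481, 0.0, -0.877]]
ft_force: [-0.6, -1.1, -4.6]
grip_width: 39.7
grip_force: 40.0
shift [-0.016  0.     0.009] turn [-1.000e-03 -3.596e+00  6.000e-03] pos [ 503.4 -295.   190.6] t 5.42 w 39.7 g 40.0 F [-0.59 -1.06 -4.55] M [ 0.055  0.574 -0.039]
clock: 6.3
eef_pos: [502.5, -295.2, 190.7]
tool_rot: [[0.999, -0.042, 0.001], [-0.042, -0.999, 0.0], [0.001, -0.0, -1.0]]
ft_force: [0.2, 0.4, -3.3]
grip_width: 40.0
grip_force: 40.0
shift [ 0.012 -0.005  0.018] turn [-0.001 -0.008 -0.004] pos [ 502.5 -295.2  190.7] t 6.3 w 40.0 g 40.0 F [ 0.16  0.41 -3.35] M [0.04  0.017 0.035]
```

```bash
cat >>h.py <<'E'
def mom(n=6):
    M=[]
    for _ in range(n): ctrl.snapshot("top");M.append(ctrl.observe()["moment"])
    print("moment mean",np.round(np.mean(M,0),3),"sd",np.round(np.std(M,0),3))
E
python3 -c "
from h import *
mom()"
python3 -m creep '[{"travel":[0,0,0],"dr":[0,-0.8,0]},{"travel":[0,0,0],"dr":[0,-1,0]},{"travel":[0,0,0],"dr":[0,-1,0]},{"travel":[0,0,0],"dr":[0,-0.8,0]},{"travel":[0,0,0],"dr":[0,0,0]},{"travel":[0,0,0],"dr":[0,0,0]},{"travel":[0,0,0],"dr":[0,0,0]},{"travel":[0,0,0],"dr":[0,0,0]}]'
python3 -m creep '[{"travel":[0,0,0],"dr":[0,0.8,0]},{"travel":[0,0,0],"dr":[0,1,0]},{"travel":[0,0,0],"dr":[0,1,0]},{"travel":[0,0,0],"dr":[0,0.8,0]},{"travel":[0,0,0],"dr":[0,0,0]},{"travel":[0,0,0],"dr":[0,0,0]},{"travel":[0,0,0],"dr":[0,0,0]}]'
python3 -c "
from h import *
mom();to(503,-295,190)"
```

```text
moment mean [0.026 0.006 0.006] sd [0.035 0.022 0.019]
clock: 7.6
eef_pos: [502.8, -295.3, 191.3]
tool_rot: [[0.876, -0.042, -0.48], [-0.037, -0.999, 0.02], [-0.48, 0.001, -0.877]]
ft_force: [1.3, 0.1, -4.0]
grip_width: 40.0
grip_force: 40.0
clock: 8.48
eef_pos: [503.5, -295.1, 190.3]
tool_rot: [[0.999, -0.041, -0.001], [-0.041, -0.999, 0.0], [-0.001, -0.0, -1.0]]
ft_force: [-0.0, -0.6, -3.1]
grip_width: 40.1
grip_force: 40.0
moment mean [ 0.032  0.031 -0.004] sd [0.031 0.014 0.038]
shift [-0.004 -0.002  0.011] turn [-0.001  0.004  0.003] pos [ 503.2 -295.1  190.4] t 8.78 w 40.1 g 40.0 F [-0.38  0.05 -3.61] M [0.007 0.03  0.03 ]
```

Tin C stays balanced (My 0.006 after one tip and 0.031 after the other, where a loose stack would differ by 0.16), so it goes back.

```bash
python3 -m creep '[{"travel":[0,0,0.6],"dr":[0,0,0]},{"travel":[0,0,1],"dr":[0,0,0]},{"travel":[0,0,1],"dr":[0,0,0]},{"travel":[0,0,0.8],"dr":[0,0,0]},{"travel":[0,0,0.4],"dr":[0,0,0]},{"travel":[0,0,0.3],"dr":[0,0,0]},{"travel":[0,0,0.15],"dr":[0,0,0]},{"travel":[0,0,0.12],"dr":[0,0,0]},{"travel":[0,0,0],"dr":[0,0,0]},{"travel":[0,0,0],"dr":[0,0,0]}]'
python3 -c "
from h import *
to(503,-295,15)"
```

```text
clock: 10.02
eef_pos: [503.3, -295.3, 16.3]
tool_rot: [[0.999, -0.042, 0.001], [-0.042, -0.999, -0.001], [0.001, 0.001, -1.0]]
ft_force: [0.3, -0.3, -3.4]
grip_width: 40.0
grip_force: 40.0
shift [-0.007 -0.008  0.033] turn [ 0.004 -0.005  0.001] pos [ 503.3 -295.3   16.3] t 10.03 w 40.0 g 40.0 F [ 0.3  -0.32 -3.38] M [ 0.033 -0.022  0.045]
```

Now I'll lower the last millimetre, open to 71 mm, rise to z≈120, and shift 84 mm along +y' to tin B (tool −y).

```bash
python3 -m creep '[{"travel":[0,0,0.03],"dr":[0,0,0]},{"travel":[0,0,0],"dr":[0,0,0]}]'
python3 -m creep '[{"travel":[0,0,0],"dr":[0,0,0]},{"travel":[0,0,0],"dr":[0,0,0]},{"travel":[0,0,0],"dr":[0,0,0]}]' 0.5 40
python3 -m creep '[{"travel":[0,0,-0.6],"dr":[0,0,0]},{"travel":[0,0,-1],"dr":[0,0,0]},{"travel":[0,0,-1],"dr":[0,0,0]},{"travel":[0,-0.7,0],"dr":[0,0,0]},{"travel":[0,-0.8,0],"dr":[0,0,0]},{"travel":[0,-0.6,0],"dr":[0,0,0]},{"travel":[0,0,0],"dr":[0,0,0]}]'
python3 -c "
from h import *
to(506.5,-211,14.5)
tins('scene',(200,180,320,295))"
```

```text
clock: 10.28
eef_pos: [503.2, -295.3, 14.9]
tool_rot: [[0.999, -0.042, 0.001], [-0.042, -0.999, -0.0], [0.001, 0.0, -1.0]]
ft_force: [0.4, -0.2, -0.9]
grip_width: 39.7
grip_force: 40.0
clock: 10.65
eef_pos: [503.1, -295.2, 14.7]
tool_rot: [[0.999, -0.042, 0.0], [-0.042, -0.999, -0.0], [0.0, 0.0, -1.0]]
ft_force: [-0.7, -0.3, -0.6]
grip_width: 64.9
grip_force: 0.0
clock: 11.52
eef_pos: [506.6, -210.1, 118.8]
tool_rot: [[0.999, -0.04, -0.0], [-0.04, -0.999, -0.0], [-0.0, 0.0, -1.0]]
ft_force: [-0.7, -0.1, -0.3]
grip_width: 71.3
grip_force: 0.0
shift [-1.000e-03  2.300e-02  2.608e+00] turn [0.    0.    0.014] pos [ 506.6 -210.1  118.8] t 11.53 w 71.3 g 0.0 F [-0.71 -0.07 -0.27] M [-0.039  0.065 -0.03 ]
scene (210, 227, 43, 51) [array([ 506.9, -297.5]), array([ 43.1, 159.3]), np.float64(87.1)]
scene (243, 214, 37, 45) [array([ 524.4, -213.8]), array([ 44.9, 131.9]), np.float64(87.6)]
scene (270, 201, 35, 41) [array([ 535. , -131.2]), array([ 47.3, 127.6]), np.float64(87.7)]
```

C sits back in its place (506.9, −297.5 in the same view, against 506.1, −296.4 before). Next is B.

```bash
python3 -m creep '[{"travel":[0,0.02,0.8],"dr":[0,0,0]},{"travel":[0,0,1],"dr":[0,0,0]},{"travel":[0,0,0.6],"dr":[0,0,0]},{"travel":[0,0,0.2],"dr":[0,0,0]},{"travel":[0,0,0],"dr":[0,0,0]}]'
python3 -m creep '[{"travel":[0,0,0],"dr":[0,0,0]},{"travel":[0,0,0],"dr":[0,0,0]},{"travel":[0,0,0],"dr":[0,0,0]},{"travel":[0,0,0],"dr":[0,0,0]}]' -1 40
python3 -m creep '[{"travel":[0,0,-0.4],"dr":[0,0,0]},{"travel":[0,0,-0.8],"dr":[0,0,0]},{"travel":[0,0,-1],"dr":[0,0,0]},{"travel":[0,0,-1],"dr":[0,0,0]},{"travel":[0,0,-0.8],"dr":[0,0,0]},{"travel":[0,0,-0.4],"dr":[0,0,0]},{"travel":[0,0,0],"dr":[0,0,0]},{"travel":[0,0,0],"dr":[0,0,0]}]'
python3 -m creep '[{"travel":[0,0,0],"dr":[0,0.8,0]},{"travel":[0,0,0],"dr":[0,1,0]},{"travel":[0,0,0],"dr":[0,1,0]},{"travel":[0,0,0],"dr":[0,0.8,0]},{"travel":[0,0,0],"dr":[0,0,0]},{"travel":[0,0,0],"dr":[0,0,0]},{"travel":[0,0,0],"dr":[0,0,0]},{"travel":[0,0,0],"dr":[0,0,0]}]'
python3 -m creep '[{"travel":[0,0,0],"dr":[0,-0.8,0]},{"travel":[0,0,0],"dr":[0,-1,0]},{"travel":[0,0,0],"dr":[0,-1,0]},{"travel":[0,0,0],"dr":[0,-0.8,0]},{"travel":[0,0,0],"dr":[0,0,0]},{"travel":[0,0,0],"dr":[0,0,0]},{"travel":[0,0,0],"dr":[0,0,0]}]'
python3 -c "
from h import *
mom();to(506.5,-211,190)"
```

```text
clock: 12.2
eef_pos: [506.6, -212.6, 14.6]
tool_rot: [[0.999, -0.042, -0.0], [-0.042, -0.999, -0.0], [-0.0, 0.0, -1.0]]
ft_force: [0.4, -0.2, -0.1]
grip_width: 71.2
grip_force: 0.0
clock: 12.7
eef_pos: [506.6, -212.0, 14.9]
tool_rot: [[0.999, -0.042, 0.0], [-0.042, -0.999, -0.0], [0.0, 0.0, -1.0]]
ft_force: [-0.8, 0.5, 3.9]
grip_width: 39.9
grip_force: 40.0
clock: 13.7
eef_pos: [506.0, -211.7, 189.5]
tool_rot: [[0.999, -0.042, -0.002], [-0.042, -0.999, 0.001], [-0.002, -0.001, -1.0]]
ft_force: [0.7, -0.4, -3.7]
grip_width: 39.5
grip_force: 40.0
clock: 14.7
eef_pos: [507.2, -211.3, 190.6]
tool_rot: [[0.881, -0.039, 0.472], [-0.036, -0.999, -0.017], [0.472, -0.002, -0.881]]
ft_force: [-0.9, 0.4, -3.7]
grip_width: 39.6
grip_force: 40.0
clock: 15.58
eef_pos: [506.6, -210.9, 190.6]
tool_rot: [[0.999, -0.039, -0.001], [-0.039, -0.999, 0.004], [-0.001, -0.004, -1.0]]
ft_force: [-0.5, 0.5, -3.8]
grip_width: 39.6
grip_force: 40.0
moment mean [ 0.019 -0.006  0.005] sd [0.019 0.049 0.03 ]
shift [-0.013 -0.     0.017] turn [-0.026  0.014  0.021] pos [ 507.  -211.   190.7] t 15.88 w 39.8 g 40.0 F [-0.9   0.56 -3.44] M [ 0.029 -0.034  0.05 ]
```

```bash
python3 -m creep '[{"travel":[0,0,0],"dr":[0,-0.8,0]},{"travel":[0,0,0],"dr":[0,-1,0]},{"travel":[0,0,0],"dr":[0,-1,0]},{"travel":[0,0,0],"dr":[0,-0.8,0]},{"travel":[0,0,0],"dr":[0,0,0]},{"travel":[0,0,0],"dr":[0,0,0]},{"travel":[0,0,0],"dr":[0,0,0]},{"travel":[0,0,0],"dr":[0,0,0]}]'
python3 -m creep '[{"travel":[0,0,0],"dr":[0,0.8,0]},{"travel":[0,0,0],"dr":[0,1,0]},{"travel":[0,0,0],"dr":[0,1,0]},{"travel":[0,0,0],"dr":[0,0.8,0]},{"travel":[0,0,0],"dr":[0,0,0]},{"travel":[0,0,0],"dr":[0,0,0]},{"travel":[0,0,0],"dr":[0,0,0]}]'
python3 -c "
from h import *
mom(8);to(506.6,-212,190)"
```

```text
clock: 16.88
eef_pos: [506.9, -211.0, 191.2]
tool_rot: [[0.875, -0.039, -0.482], [-0.033, -0.999, 0.022], [-0.482, -0.003, -0.876]]
ft_force: [-0.4, 1.0, -3.6]
grip_width: 40.2
grip_force: 40.0
clock: 17.75
eef_pos: [507.6, -210.9, 190.3]
tool_rot: [[0.999, -0.038, -0.004], [-0.038, -0.999, 0.004], [-0.004, -0.004, -1.0]]
ft_force: [0.4, 0.4, -3.8]
grip_width: 39.7
grip_force: 40.0
moment mean [ 0.027 -0.003 -0.008] sd [0.022 0.031 0.026]
shift [-0.012  0.028  0.011] turn [-0.027  0.019  0.023] pos [ 507.1 -210.9  190.5] t 18.15 w 39.8 g 40.0 F [ 0.26  0.43 -4.1 ] M [ 0.031 -0.029 -0.007]
```

Tin B is balanced too (−0.006 and −0.003), so it goes back, with the small drift corrected on the way.

```bash
python3 -m creep '[{"travel":[0,0.03,0.6],"dr":[-0.03,0.02,0.02]},{"travel":[0,0,1],"dr":[0,0,0]},{"travel":[0,0,1],"dr":[0,0,0]},{"travel":[0,0,0.8],"dr":[0,0,0]},{"travel":[0,0,0.4],"dr":[0,0,0]},{"travel":[0,0,0.3],"dr":[0,0,0]},{"travel":[0,0,0.15],"dr":[0,0,0]},{"travel":[0,0,0.15],"dr":[0,0,0]},{"travel":[0,0,0],"dr":[0,0,0]},{"travel":[0,0,0],"dr":[0,0,0]}]'
python3 -c "
from h import *
to(506.6,-212,15)"
```

```text
clock: 19.4
eef_pos: [507.2, -212.2, 14.9]
tool_rot: [[0.999, -0.042, 0.001], [-0.042, -0.999, -0.001], [0.001, 0.001, -1.0]]
ft_force: [0.6, -0.4, -3.9]
grip_width: 39.8
grip_force: 40.0
shift [-0.015 -0.005 -0.003] turn [ 0.006 -0.006  0.002] pos [ 507.2 -212.2   14.9] t 19.4 w 39.8 g 40.0 F [ 0.62 -0.41 -3.87] M [ 0.021  0.057 -0.015]
```

```bash
python3 -m creep '[{"travel":[0,0,0.02],"dr":[0,0,0]},{"travel":[0,0,0],"dr":[0,0,0]}]'
python3 -m creep '[{"travel":[0,0,0],"dr":[0,0,0]},{"travel":[0,0,0],"dr":[0,0,0]},{"travel":[0,0,0],"dr":[0,0,0]}]' 0.5 40
python3 -m creep '[{"travel":[0,0,-0.6],"dr":[0,0,0]},{"travel":[0,0,-1],"dr":[0,0,0]},{"travel":[0,0,-1],"dr":[0,0,0]},{"travel":[0,-0.7,0],"dr":[0,0,0]},{"travel":[0,-0.8,0],"dr":[0,0,0]},{"travel":[0,-0.6,0],"dr":[0,0,0]},{"travel":[0,0,0],"dr":[0,0,0]}]'
python3 -c "
from h import *
to(510.2,-127.5,14.5)
tins('scene',(200,180,320,295))
s=ctrl.snapshot('scene');cv2.imwrite('pics/s2.png',cv2.resize(s['img'][160:310,180:340,::-1],None,fx=4,fy=4))"
```

```text
clock: 19.65
eef_pos: [507.2, -212.2, 14.6]
tool_rot: [[0.999, -0.042, 0.001], [-0.042, -0.999, -0.001], [0.001, 0.001, -1.0]]
ft_force: [-3.2, 0.6, 7.9]
grip_width: 40.1
grip_force: 40.0
clock: 20.02
eef_pos: [507.1, -212.2, 13.8]
tool_rot: [[0.999, -0.042, 0.001], [-0.042, -0.999, -0.001], [0.001, 0.001, -1.0]]
ft_force: [-0.6, -0.3, 0.3]
grip_width: 64.6
grip_force: 0.0
clock: 20.9
eef_pos: [510.5, -127.0, 117.8]
tool_rot: [[0.999, -0.04, 0.0], [-0.04, -0.999, -0.0], [0.0, 0.0, -1.0]]
ft_force: [0.5, 0.2, 0.6]
grip_width: 71.3
grip_force: 0.0
shift [-0.007  0.011  2.581] turn [ 0.003 -0.002  0.016] pos [ 510.5 -127.   117.8] t 20.9 w 71.3 g 0.0 F [0.52 0.25 0.56] M [ 0.068  0.054 -0.009]
scene (210, 225, 43, 53) [array([ 506.9, -297.5]), array([ 43.1, 159.3]), np.float64(87.1)]
scene (236, 207, 43, 52) [array([ 509.9, -215.4]), array([ 44.7, 157.4]), np.float64(87.7)]
scene (271, 197, 34, 45) [array([ 531. , -131.3]), array([ 47.7, 135.3]), np.float64(88.1)]
```

View pics/s2.png

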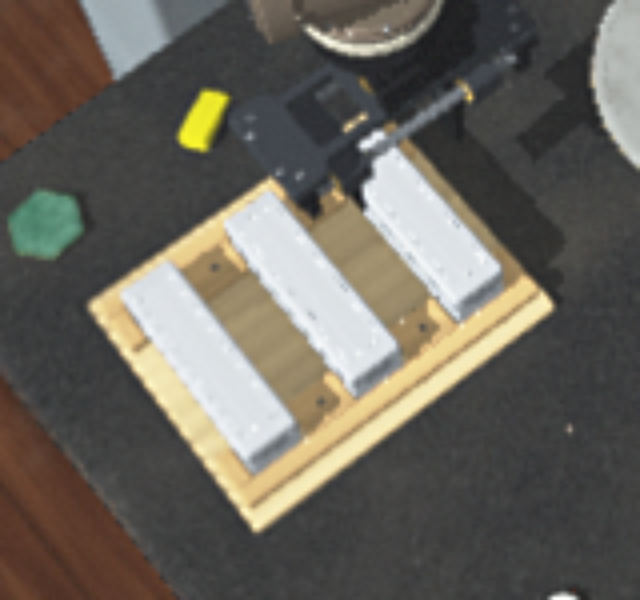

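C at crop (210,370) and B at (310,290) both lie flat between the rails in their notches. The gripper is above A (crop (430,220)). Next I pick A and tip it.

```bash
python3 -m creep '[{"travel":[0,0.01,0.8],"dr":[0,0,0]},{"travel":[0,0,1],"dr":[0,0,0]},{"travel":[0,0,0.6],"dr":[0,0,0]},{"travel":[0,0,0.18],"dr":[0,0,0]},{"travel":[0,0,0],"dr":[0,0,0]}]'
python3 -m creep '[{"travel":[0,0,0],"dr":[0,0,0]},{"travel":[0,0,0],"dr":[0,0,0]},{"travel":[0,0,0],"dr":[0,0,0]},{"travel":[0,0,0],"dr":[0,0,0]}]' -1 50
python3 -m creep '[{"travel":[0,0,-0.4],"dr":[0,0,0]},{"travel":[0,0,-0.8],"dr":[0,0,0]},{"travel":[0,0,-1],"dr":[0,0,0]},{"travel":[0,0,-1],"dr":[0,0,0]},{"travel":[0,0,-0.8],"dr":[0,0,0]},{"travel":[0,0,-0.4],"dr":[0,0,0]},{"travel":[0,0,0],"dr":[0,0,0]},{"travel":[0,0,0],"dr":[0,0,0]}]'
python3 -m creep '[{"travel":[0,0,0],"dr":[0,0.8,0]},{"travel":[0,0,0],"dr":[0,1,0]},{"travel":[0,0,0],"dr":[0,1,0]},{"travel":[0,0,0],"dr":[0,0.8,0]},{"travel":[0,0,0],"dr":[0,0,0]},{"travel":[0,0,0],"dr":[0,0,0]},{"travel":[0,0,0],"dr":[0,0,0]},{"travel":[0,0,0],"dr":[0,0,0]}]'
python3 -m creep '[{"travel":[0,0,0],"dr":[0,-0.8,0]},{"travel":[0,0,0],"dr":[0,-1,0]},{"travel":[0,0,0],"dr":[0,-1,0]},{"travel":[0,0,0],"dr":[0,-0.8,0]},{"travel":[0,0,0],"dr":[0,0,0]},{"travel":[0,0,0],"dr":[0,0,0]},{"travel":[0,0,0],"dr":[0,0,0]}]'
python3 -c "
from h import *
mom(8);to(510,-127,190)"
python3 -m creep '[{"travel":[0,0,0],"dr":[0,-0.8,0]},{"travel":[0,0,0],"dr":[0,-1,0]},{"travel":[0,0,0],"dr":[0,-1,0]},{"travel":[0,0,0],"dr":[0,-0.8,0]},{"travel":[0,0,0],"dr":[0,0,0]},{"travel":[0,0,0],"dr":[0,0,0]},{"travel":[0,0,0],"dr":[0,0,0]},{"travel":[0,0,0],"dr":[0,0,0]}]'
python3 -m creep '[{"travel":[0,0,0],"dr":[0,0.8,0]},{"travel":[0,0,0],"dr":[0,1,0]},{"travel":[0,0,0],"dr":[0,1,0]},{"travel":[0,0,0],"dr":[0,0.8,0]},{"travel":[0,0,0],"dr":[0,0,0]},{"travel":[0,0,0],"dr":[0,0,0]},{"travel":[0,0,0],"dr":[0,0,0]}]'
python3 -c "
from h import *
mom(8);to(700,-160,240)"
```

```text
clock: 21.62
eef_pos: [510.6, -129.2, 14.6]
tool_rot: [[0.999, -0.042, 0.0], [-0.042, -0.999, -0.001], [0.0, 0.001, -1.0]]
ft_force: [0.8, -1.4, 0.2]
grip_width: 71.5
grip_force: 0.0
clock: 22.12
eef_pos: [510.6, -128.6, 14.8]
tool_rot: [[0.999, -0.041, 0.001], [-0.041, -0.999, -0.001], [0.001, 0.001, -1.0]]
ft_force: [-0.3, 1.2, 3.7]
grip_width: 39.7
grip_force: 50.0
clock: 23.12
eef_pos: [510.0, -128.3, 190.0]
tool_rot: [[0.999, -0.042, -0.001], [-0.042, -0.999, -0.0], [-0.001, 0.0, -1.0]]
ft_force: [-0.3, 0.7, -3.9]
grip_width: 39.9
grip_force: 50.0
clock: 24.12
eef_pos: [511.5, -127.3, 190.5]
tool_rot: [[0.883, -0.038, 0.468], [-0.035, -0.999, -0.015], [0.468, -0.003, -0.884]]
ft_force: [-0.3, 0.3, -3.4]
grip_width: 40.0
grip_force: 50.0
clock: 25.0
eef_pos: [510.9, -126.6, 190.5]
tool_rot: [[0.999, -0.037, -0.004], [-0.037, -0.999, 0.006], [-0.005, -0.006, -1.0]]
ft_force: [0.2, -0.1, -3.6]
grip_width: 40.0
grip_force: 50.0
moment mean [ 0.011 -0.058 -0.008] sd [0.029 0.028 0.028]
shift [-0.035  0.009  0.013] turn [-0.04   0.039  0.036] pos [ 511.4 -126.7  190.5] t 25.4 w 39.9 g 50.0 F [ 0.44  0.02 -4.1 ] M [-0.01  -0.07  -0.041]
clock: 26.4
eef_pos: [511.3, -126.7, 191.0]
tool_rot: [[0.874, -0.037, -0.485], [-0.03, -0.999, 0.023], [-0.485, -0.005, -0.874]]
ft_force: [-0.9, -0.4, -3.4]
grip_width: 39.8
grip_force: 50.0
clock: 27.28
eef_pos: [511.9, -126.7, 190.2]
tool_rot: [[0.999, -0.037, -0.007], [-0.037, -0.999, 0.006], [-0.007, -0.006, -1.0]]
ft_force: [0.5, 0.8, -3.8]
grip_width: 39.9
grip_force: 50.0
moment mean [ 0.015  0.077 -0.   ] sd [0.021 0.014 0.019]
shift [ 4.733  0.652 -1.273] turn [-0.041  0.043  0.037] pos [ 511.5 -126.7  190.4] t 27.68 w 39.8 g 50.0 F [-0.13  0.64 -3.75] M [ 0.025  0.051 -0.014]
```

A rattles: the moment flips from −0.058 to +0.077 N m. I'm carrying it out beyond the tray's far edge.

```bash
python3 -m creep '[{"travel":[0.3,0.08,-0.19],"dr":[-0.04,0.04,0.04]},{"travel":[0.6,0.08,-0.19],"dr":[0,0,0]},{"travel":[0.9,0.08,-0.19],"dr":[0,0,0]},{"travel":[1,0.08,-0.19],"dr":[0,0,0]},{"travel":[1,0.08,-0.19],"dr":[0,0,0]},{"travel":[0.9,0.08,-0.19],"dr":[0,0,0]},{"travel":[0.5,0.08,-0.19],"dr":[0,0,0]},{"travel":[0.28,0.08,-0.19],"dr":[0,0,0]},{"travel":[0,0,0],"dr":[0,0,0]},{"travel":[0,0,0],"dr":[0,0,0]}]'
python3 -m creep '[{"travel":[0,0,0],"dr":[0,0,0]},{"travel":[0,0,0],"dr":[0,0,0]},{"travel":[0,0,0],"dr":[0,0,0]}]'
python3 -c "
from h import *
mom(4);to(730,-160,250)
s=ctrl.snapshot('scene');cv2.imwrite('pics/s3.png',cv2.resize(s['img'][120:360,160:420,::-1],None,fx=2.5,fy=2.5))
s=ctrl.snapshot('top');cv2.imwrite('pics/t3.png',cv2.resize(s['img'][20:310,160:500,::-1],None,fx=2,fy=2))"
```

```text
clock: 28.92
eef_pos: [729.1, -161.4, 250.8]
tool_rot: [[0.999, -0.042, -0.001], [-0.042, -0.999, 0.0], [-0.001, -0.0, -1.0]]
ft_force: [0.2, 0.6, -4.0]
grip_width: 40.0
grip_force: 50.0
clock: 29.3
eef_pos: [729.3, -161.5, 251.2]
tool_rot: [[0.999, -0.042, -0.0], [-0.042, -0.999, 0.0], [-0.0, -0.0, -1.0]]
ft_force: [-1.1, -0.4, -3.3]
grip_width: 39.8
grip_force: 50.0
moment mean [0.013 0.097 0.025] sd [0.021 0.024 0.027]
shift [ 0.013 -0.038  0.028] turn [-0.001  0.001 -0.004] pos [ 729.4 -161.5  251.1] t 29.5 w 40.1 g 50.0 F [ 0.4  -0.26 -4.3 ] M [-0.022  0.067  0.009]
```

View pics/s3.png

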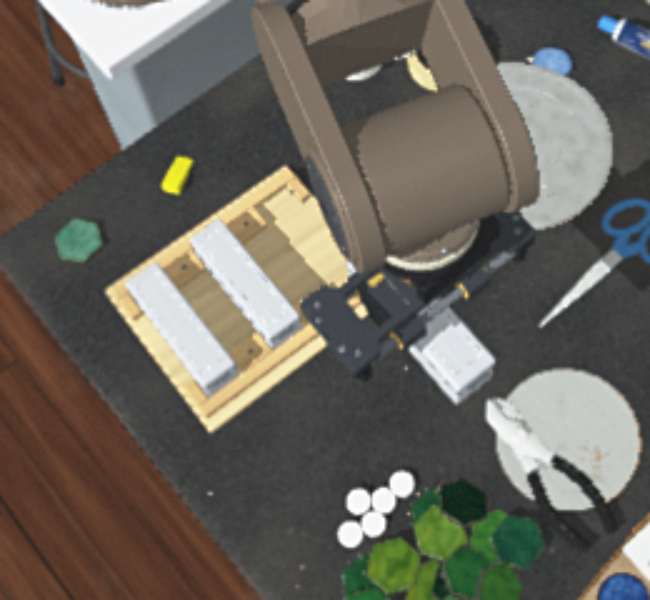

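View pics/t3.png

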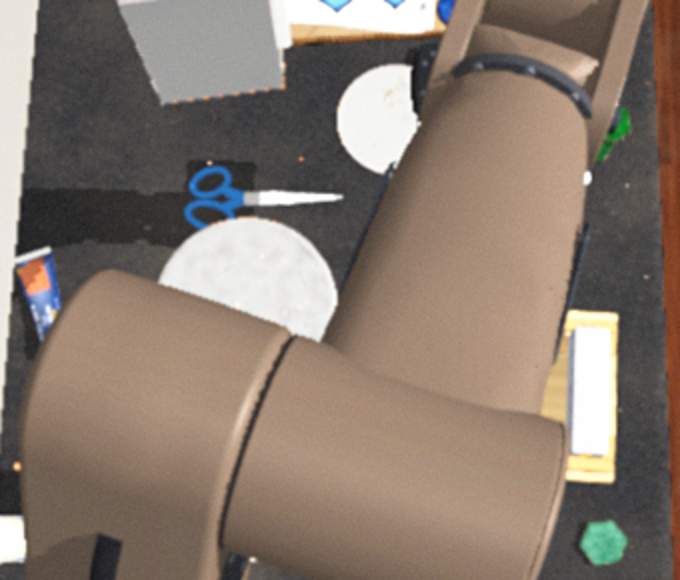

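The scene crop shows the tin held under the gripper beyond the tray, its far end at about (475,375). B and C are in their notches and the bystanders are in place. As a quick check that it is level, I'll compare the far top corners with their predicted pixels.

```bash
python3 - <<'E'
from h import *
s=ctrl.snapshot("scene");c=np.array(s["xyz"]);Rm=np.array(s["rotation"]);t=np.array([729.4,-161.5,266.3])
for p in(-6,0,6):
    a=np.radians(p);Z=R.from_euler('z',-2.4,degrees=True).as_matrix()@R.from_euler('y',-a).as_matrix()
    P=(t+(Z@np.array([[74,20,22],[74,-20,22],[74,-20,-22],[74,20,-22]]).T).T)
    v,_=cv2.projectPoints(P,cv2.Rodrigues(Rm.T)[0],-Rm.T@c,s["camera_matrix"],np.array([s["k1"],0,0,0,0.]))
    print(p,np.round((v[:,0]-[160,120])*2.5).astype(int).tolist())
im=s["img"][235:285,320:365,::-1];cv2.imwrite('pics/z.png',cv2.resize(im,None,fx=10,fy=10,interpolation=cv2.INTER_CUBIC))
E
```

```text
-6 [[497, 364], [459, 394], [454, 406], [490, 377]]
0 [[496, 359], [458, 389], [456, 406], [493, 377]]
6 [[494, 353], [456, 384], [458, 405], [495, 375]]
```

View pics/z.png

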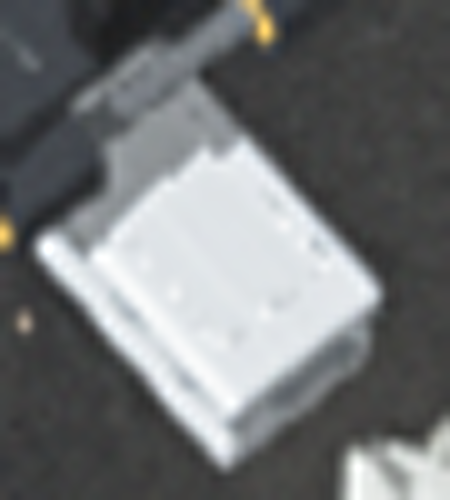

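The corners come out at crop (495,360), (458,390) and (457,404), matching the level prediction. Handing in.

```bash
python3 -c "
from workcell import ctrl
print(ctrl.close_job())"
```

```text
the job is handed in; nothing more can be done
None
```

Tin A (left) is the one that rattles: it is held level about 240 mm above the bench beyond the tray's far edge, tins B and C are back flat in their notches, and the job was handed in at about 30 s.

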